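Pin an embossing plate into line with its bed

ROBOT

A 6-joint arm with a two-finger parallel gripper is mounted at the origin on the work surface. World frame = base frame: x ahead of the robot, y to its left, z up, the work surface at z = 0. Lengths are in mm, angles in rad, forces in N, time in s.
With the tool pointing down it reaches from about 300 to 775 mm from the base axis. Payload 14.6 kg.
Tool frame: the origin (TCP) lies on the centre line of the jaws, within the pads' length; the fingertips stand 19 mm ahead of it and the grasp point (between the pads) is the TCP (bot.tip_reach is the distance from the TCP to the fingertips, in mm); y points along the fingers, x is the direction in which the jaws open and shut, and the axes are right-handed (so a half turn about y gives the same grasp; the last joint's range is limited). The gripper opens to 85 mm and grips with 20 to 120 N. Pads are 22 mm wide; open, the fingers measure 114 mm over their backs; the gripper's body (76 mm by 85 mm) begins 54 mm behind the grasp point. The pads swing forward as they close: fully open they stand 13 mm farther back than shut.
Start: joints at [1.045, 0.3, 1.521, -0, 1.321, -0.067], TCP at [243.576, 493.113, 250.281] pointing down, gripper open.
Joint ranges: [-3.03, 3.03], [-0.79, 2.21], [0.23, 2.52], [-1.04, 4.18], [0, 3.07], [-2.55, 2.55]. Speed limits (rad/s): [2.22, 2.22, 2.57, 3.14, 3.14, 3.14].

INTERFACE

Orientations are given as a unit quaternion [w, x, y, z].
In Python, from rig import bot gives the robot as it stands. Calls block until the motion is done:
- bot.move_to(position, orientation): joint-space move of the TCP to a pose.
- bot.servo_line(position, attitude=None, speed=150, until_force=None): straight line of the TCP; attitude=None keeps the orientation; speed is the mean speed in mm/s. With until_force (N) it stops when the force on the tool has changed by that much, and returns True; else False.
- bot.move_joints(angles): joint-space move.
- bot.move_gripper(opening, grip_force=None): finger opening in mm; grip_force is the grip in N (None keeps the last); returns when the fingers have stopped.
- bot.dwell(seconds).
- bot.ik(position, orientation): joint angles nearest the present ones, or None.
- bot.read_state(): the state.
- bot.read_camera(name): name is "scene" or "side" or "wrist"; returns a dict with "image" (480x640x3 uint8, blue, green, red), "depth" (480x640 float32, mm along the optical axis (not along the pixel's ray), 0 where there is no reading), "fovy" (degrees; the focal length in pixels is half the picture's height over the tangent of half this angle, whatever the lens; pixels are square), "cx", "cy" (the principal point, pixels), "k1" (the pictures are not rectified: a ray, as slopes to the right and down, at radius r is drawn at 1 + k1 r^2 times it, then the intrinsics apply), "eye" and "attitude" of the camera in the world; the wrist camera has in their place "mount" (4x4, takes a point from camera to tool coordinates, whose origin is the TCP and whose axes are the tool frame's). Camera axes: x right, y down, z forward; pixel columns grow to the right and rows downward; lengths in mm; the calibration is good to about 2 mm. A picture is of the moment at which its call begins: read the wrist's pose just before it.
A pose or a line that the arm cannot do raises bot.MotionError and nothing moves.
- bot.finish_job(): hands the job in, once; it reports no verdict.
The state is a dict: "clock": time; "joint_positions": joint angles; "qvel": joint speeds; "effort": joint torques, N m; "ee_pos": TCP position; "tool_rot": TCP orientation; "ft_force": force on the tool from outside, world axes, zero at the start; "moment": the same for the moment, N m; "grip_width": finger opening in mm.
Only numpy, scipy, OpenCV 4.12 (cv2) and the standard library are available. Lean on these libraries where they do the work, as an engineer would, in place of code of your own. Each camera call takes 0.05 s, during which the arm holds its last target.

TASK

The brass embossing plate has slipped so far out of line with the steel bed beneath it that the pin will not drop in. Take the red-handled tapered pin out of its wooden holder, work it gently down through the plate and on into the hidden bore of the bed, so that its taper pulls the two holes into line, and seat it fully home: upright, with its collar flat on the plate. Feel for the bore and never force the pin (well under 40 N on the die at all times), then let go, and leave the other things on the bench where they are.

Things in the scene. Friction and masses are not known exactly. Their poses are not given: they have to be found in the camera images.
- pin_grip (a point): Centre of the red round handle (22 mm diameter, 46 mm long) of a steel tapered pin, 0.18 kg; z is its axis, up from tip to handle. It starts upright in the wooden holder, collar resting on it. Below this point: collar (30 mm diameter, 5 mm thick) from 23 mm to its underside at 28 mm, tip at 86 mm. When the pin is fully home this point is 28 mm above plate_hole.
- pin_tip (a point): Centre of the pin's blunt 8 mm tip, 86 mm below pin_grip on its axis. From the tip up the pin widens evenly from 8 to 16 mm diameter over 36 mm, then is a straight 16 mm shank for 22 mm up to the collar's underside.
- holder_mouth (a point): Centre of the mouth of the holder's 19 mm hole, on the top face of a fixed wooden block 64 x 64 mm, 60 mm tall, standing on the bench.
- plate_hole (a point): Centre of the mouth of the 17.5 mm through hole in the brass plate, on its top face, 62 mm above the bench; z up. The plate (120 x 84 mm, 12 mm thick, hole 25 mm from its middle towards its -x, raised bars 2 mm high towards its +x) lies on the bed and slides level a few mm in x and y against about 3 N of friction each way; it cannot turn, lift or tip.
- die: Green frame 150 x 122 mm, 44 mm tall, x along its length, origin centred under it. It holds a rigid steel bed, 50 mm tall, under the plate; its 17.5 mm bore goes down to the bench. The bore starts 6 to 9 mm off sideways from plate_hole, direction not given, so the tip first lands on the bed: feel for the bore (its rim pushes the taper towards its axis). Bed and plate sit off centre.
- glue: White bottle with black cap, 52 mm diameter, 120 mm tall, standing; origin at the centre of its underside. Leave alone.
- jar: Amber jar with a paper label and a light metal cap, 64 mm diameter, 75 mm tall, standing; origin at the centre of its underside. Leave alone.
- mallet: Mallet about 240 mm long with a wooden handle and black head, lying on the bench along its own x; origin under its middle. Leave alone.
Mind the look-alikes: they are no part of the job. There is more than one size of the part that bears pin_grip; the job needs the smallest.

How it is judged:
By the outcome, as a careful person would: the job done as asked, in the order asked, and still so for the second after the job is handed in, with the robot touching nothing.
It also fails if it takes over 72 s, if anything falls off the work surface, if the arm or the gripper's body presses on something with over 40 N, if the wrist force passes 120 N, or if a joint passes its speed limit or range.

## Working session

There is one attempt and no reset: what is moved stays moved. The work goes in short steps, each a Python script; the robot and the scene stay as the last script left them, time stands still between calls to the robot, and variables do not carry over. Pictures are saved under pics/ and viewed, and the job is handed in when it is done.

```bash
ls; mkdir -p pics
cat > h.py <<'E'
import numpy as np, cv2
from scipy.spatial.transform import Rotation as R
from rig import bot
def rot(q): return R.from_quat([q[1],q[2],q[3],q[0]]).as_matrix()
def shoot(n,f):
    s=bot.read_state(); c=bot.read_camera(n); cv2.imwrite(f'pics/{f}.png',c['image'])
    if 'mount' in c:
        T=np.eye(4);T[:3,:3]=rot(s['tool_rot']);T[:3,3]=s['ee_pos'];T=T@np.array(c['mount'])
        c['R'],c['e']=T[:3,:3],T[:3,3]
    else: c['R'],c['e']=rot(c['attitude']),np.array(c['eye'])
    np.save(f'pics/{f}.npy',c,allow_pickle=True); return c
def load(f): return np.load(f'pics/{f}.npy',allow_pickle=True).item()
def ray(c,u,v):
    f=240/np.tan(np.radians(c['fovy'])/2)
    x,y=(u-c['cx'])/f,(v-c['cy'])/f
    K=np.eye(3); d=cv2.undistortPoints(np.array([[[x,y]]],float),K,np.array([c['k1'],0,0,0.]))[0,0]
    return np.array([d[0],d[1],1])
def atz(c,u,v,z):
    d=c['R']@ray(c,u,v); return c['e']+d*(z-c['e'][2])/d[2]
def atd(c,u,v):
    D=c['depth'][int(round(v)),int(round(u))]; return c['e']+c['R']@ray(c,u,v)*D
E
python3 - <<'E'
from h import *
for n in('scene','side','wrist'):
    c=shoot(n,n+'0'); print(n,c['fovy'],c['k1'],c['e'].round(),c['R'][:,2].round(2))
s=bot.read_state(); print(s)
E
```

```text
pics
scene 45.93913368344894 -0.12859496552082347 [1340.  561.  823.] [-0.62 -0.47 -0.63]
side 42.89733417649865 -0.07938466314467627 [  178. -1117.   973.] [ 0.28  0.76 -0.58]
wrist 59.769432722796445 -0.08337327583720064 [180. 524. 373.] [ 0.25 -0.12 -0.96]
{'clock': 0.15, 'joint_positions': array([ 1.04540972e+00,  3.00355344e-01,  1.52144870e+00, -4.27679322e-06,
        1.32067102e+00, -6.65936922e-02]), 'qvel': array([ 0.00082439, -0.00248381, -0.00203286, -0.00106992, -0.00046041,
       -0.00056514]), 'effort': array([ 1.08989832e-03, -5.43669426e+01, -3.61884928e+01, -8.32275441e-05,
        3.13634708e-03, -1.15202312e-05]), 'ee_pos': array([243.49714174, 492.98574199, 249.84080539]), 'tool_rot': array([-0.60044861,  0.60074452,  0.3729326 , -0.37348194]), 'ft_force': array([ 0.37580463,  0.4643153 , -0.12186418]), 'moment': array([-0.02277874,  0.02434179, -0.04793122]), 'grip_width': 85.27195167992649}
```

View pics/scene0.png

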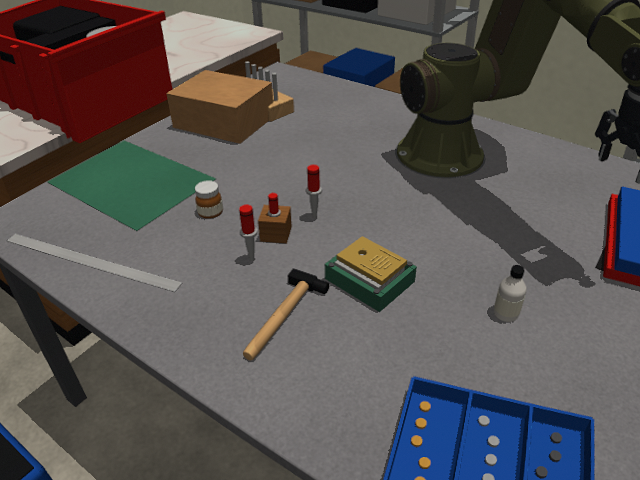

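View pics/side0.png

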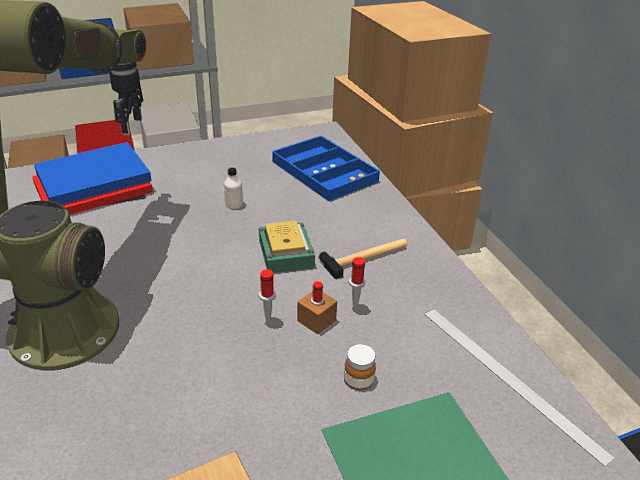

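View pics/wrist0.png

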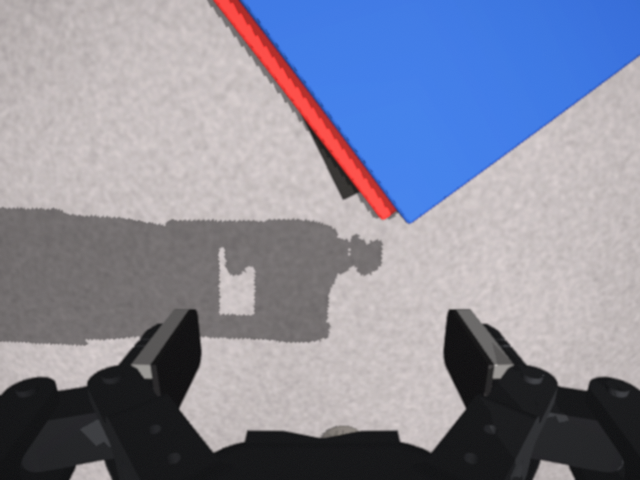

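The smallest pin stands in the wooden holder, at scene (273,203) and side (317,293). There is a bigger look-alike on each side of it, and the plate hole is near scene (362,254) and side (286,240). I'll enlarge these areas.

Run:
```python
from h import *
def crop(f,x,y,w,h,o):
    im=load(f)['image'][y:y+h,x:x+w]; cv2.imwrite(f'pics/{o}.png',cv2.resize(im,None,fx=800/w,fy=800/w,interpolation=cv2.INTER_CUBIC))
crop('scene0',220,150,200,150,'s1'); crop('side0',230,200,160,120+15,'d1')
```

```text
(no output)
```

View pics/s1.png

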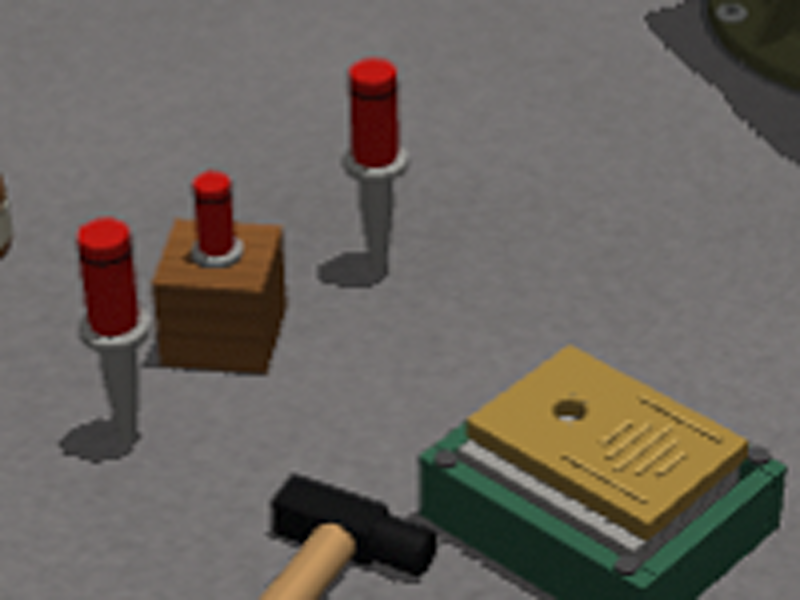

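View pics/d1.png

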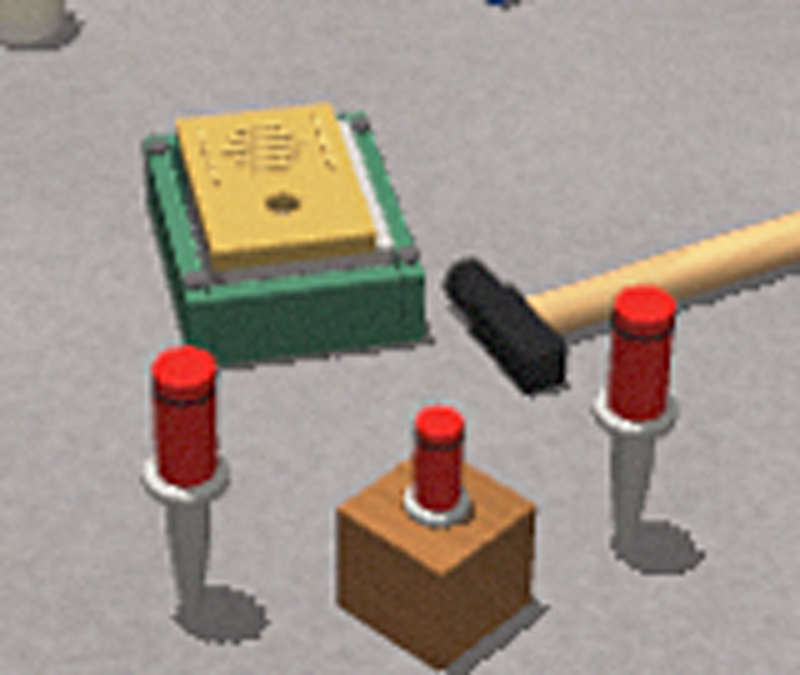

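Run:
```python
from h import *
a,b=load('scene0'),load('side0')
S=lambda x,y:(220+x/4-.4,150+y/4-.4); D=lambda x,y:(230+x/5-.4,200+y/5-.4)
def p(n,s,d,z):
    print(n,atz(a,*S(*s),z).round(1),atz(b,*D(*d),z).round(1), atd(a,*S(*s)).round(1),atd(b,*D(*d)).round(1))
p('pin',(212,182),(440,420),111); p('hole',(570,410),(283,203),62)
# die plate corners: scene left, far(top), right, near
for n,s,d in (('near base',(470,425),(330,105)),):pass
for n,s in (('L',(470,428)),('T',(571,347)),('R',(747,440)),('B',(650,523))): print('S',n,atz(a,*S(*s),62).round(1))
for n,d in (('TL',(178,120)),('TR',(330,104)),('BR',(377,236)),('BL',(213,254))): print('D',n,atz(b,*D(*d),62).round(1))
p('big1',(105,232),(643,300),160); p('big2',(373,72),(185,365),160)
for n,d in (('L',(338,512)),('R',(535,510)),('B',(440,573))): print('block',n,atz(b,*D(*d),60).round(1))
for n,s in (('TL',(178,222)),('TR',(283,230)),('BR',(265,290)),('BL',(155,283))): print('blockS',n,atz(a,*S(*s),60).round(1))
```

```text
pin [ 560.  -146.3  111. ] [ 554.2 -152.   111. ] [ 557.  -148.9  108.3] [ 554.2 -151.9  110.9]
hole [563.9  94.1  62. ] [559.   90.1  62. ] [555.6  89.1  53.9] [560.8  95.7  57.8]
S L [605.3  59.3  62. ]
S T [519.1  66.2  62. ]
S R [532.7 181.8  62. ]
S B [614.5 172.9  62. ]
D TL [529.1 179.2  62. ]
D TR [610.5 168.5  62. ]
D BR [595.2  48.3  62. ]
D BL [512.6  59.6  62. ]
big1 [ 678.7 -114.2  160. ] [ 645.3 -158.1  160. ] [ 661.4 -131.9  142.6] [ 655.  -138.3  143.2]
big2 [479.3 -92.3 160. ] [ 442.7 -138.6  160. ] [ 454.9 -110.9  141.2] [ 447.4 -121.1  145.4]
block L [ 510.8 -141.    60. ]
block R [ 595.3 -167.8   60. ]
block B [ 540.4 -193.3   60. ]
blockS TL [ 547.3 -187.1   60. ]
blockS TR [ 519.1 -131.1   60. ]
blockS BR [ 570.4 -103.8   60. ]
blockS BL [ 600.3 -159.4   60. ]
```

Run:
```python
from h import *
c=load('wrist0'); print(np.array(c['mount']).round(2))
s=bot.read_state(); print(rot(s['tool_rot']).round(2))
for x in ([0,1,0],[0,-1,0],[1,0,0],[-1,0,0]):
    y=np.array([0,0,-1.]);M=np.stack([x,y,np.cross(x,y)],1)
    q=R.from_matrix(M).as_quat(); q=[q[3],*q[:3]]
    T=np.eye(4);T[:3,:3]=M;T[:3,3]=0;T=T@np.array(c['mount'])
    print(x,np.round(q,3),T[:3,3].round(),T[:3,2].round(2))
    for p in ([557,-149,250],[557,-149,91],[562,92,200],[562,92,94]):
        j=bot.ik(p,q); print(p,None if j is None else np.round(j,2))
```

```text
[[   1.      0.     -0.     -0.13]
 [   0.     -0.28    0.96 -123.26]
 [  -0.     -0.96   -0.28   70.88]
 [   0.      0.      0.      1.  ]]
[[ 0.44 -0.   -0.9 ]
 [ 0.9  -0.    0.44]
 [-0.   -1.    0.  ]]
[0, 1, 0] [-0.5  0.5  0.5 -0.5] [-71.  -0. 123.] [ 0.28 -0.   -0.96]
[557, -149, 250] [-0.32  0.36  1.44 -0.    1.34 -1.9 ]
[557, -149, 91] [-0.32  0.53  1.59 -0.    1.02 -1.9 ]
[562, 92, 200] [ 0.1   0.39  1.52 -0.    1.23 -1.47]
[562, 92, 94] [ 0.1   0.52  1.61 -0.    1.02 -1.47]
[0, -1, 0] [-0.5  0.5 -0.5  0.5] [ 71.   0. 123.] [-0.28  0.   -0.96]
[557, -149, 250] [-0.32  0.36  1.44 -0.    1.34  1.25]
[557, -149, 91] [-0.32  0.53  1.59 -0.    1.02  1.25]
[562, 92, 200] [ 0.1   0.39  1.52 -0.    1.23  1.67]
[562, 92, 94] [ 0.1   0.52  1.61 -0.    1.02  1.67]
[1, 0, 0] [-0.707  0.707  0.     0.   ] [ -0.  71. 123.] [-0.   -0.28 -0.96]
[557, -149, 250] [-0.32  0.36  1.44 -0.    1.34 -0.32]
[557, -149, 91] [-0.32  0.53  1.59 -0.    1.02 -0.32]
[562, 92, 200] [ 0.1   0.39  1.52 -0.    1.23  0.1 ]
[562, 92, 94] [ 0.1   0.52  1.61 -0.    1.02  0.1 ]
[-1, 0, 0] [-0.     0.     0.707 -0.707] [  0. -71. 123.] [ 0.    0.28 -0.96]
[557, -149, 250] None
[557, -149, 91] None
[562, 92, 200] None
[562, 92, 94] None
```

```bash
cat >> h.py <<'E'
Q=[-0.5,0.5,-0.5,0.5]
E
python3 - <<'E'
from h import *
bot.move_to([491,92,170],Q)
c=shoot('wrist','w1'); print(c['e'],bot.read_state()['clock'],bot.read_state()['ee_pos'])
E
```

```text
[561.36723312  92.63914876 293.40165811] 1.9417 [490.97705846  92.63745017 170.11927436]
```

View pics/w1.png

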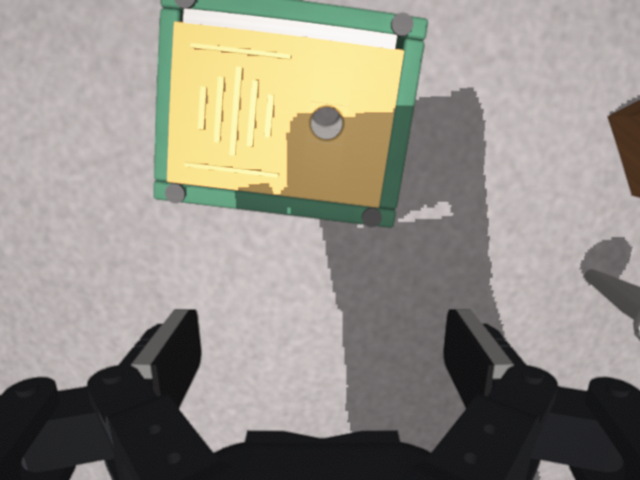

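Run:
```python
from h import *
c=load('w1'); im=c['image'][93:153,286:366]
cv2.imwrite('pics/w1c.png',cv2.resize(np.clip(im*1.5,0,255).astype('uint8'),None,fx=10,fy=10,interpolation=cv2.INTER_CUBIC))
```

```text
(no output)
```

View pics/w1c.png

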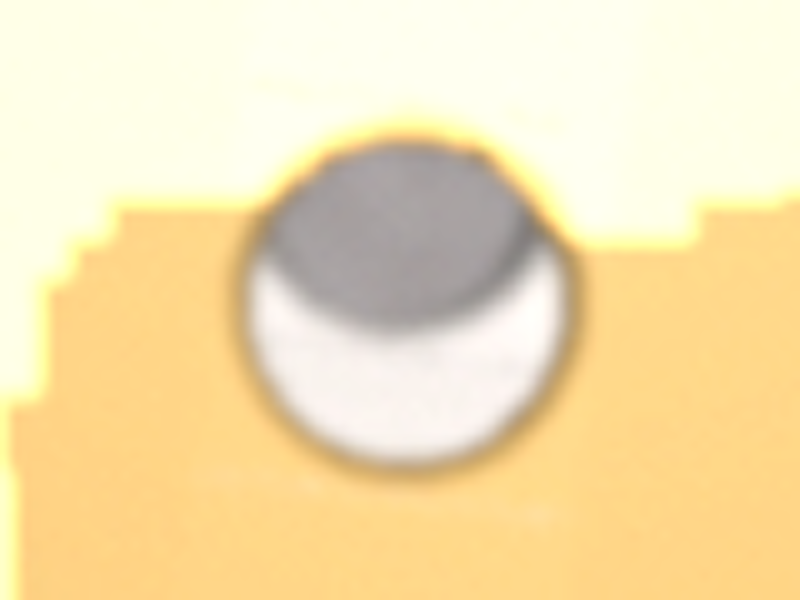

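Run:
```python
from h import *
from scipy.optimize import least_squares
c=load('w1')
P=lambda x,y:(286+x/10-.45,93+y/10-.45)
top=[(408,135),(245,305),(575,305),(408,472),(290,425),(530,420)]
bo=[(270,255),(300,293),(345,318),(395,328),(450,318),(495,287),(530,238)]
def fit(pts,z,r=None):
    q=np.array([atz(c,*P(*p),z)[:2] for p in pts])
    if r: s=least_squares(lambda v:np.hypot(*(q-v[:2]).T)-r,q.mean(0)+[2,0])
    else: s=least_squares(lambda v:np.hypot(*(q-v[:2]).T)-v[2],[*q.mean(0)+[2,0],8])
    return s.x.round(2),s.fun.round(2)
print(fit(top,62),fit(top,62,8.75)); print(fit(bo,50),fit(bo,50,8.75))
for v in (112,115,118,121,124,127,130,133): print(v,c['depth'][v,326], atd(c,326,v).round(1))
```

```text
(array([560.39,  90.13,   8.87]), array([-0.01, -0.05,  0.03, -0.09,  0.12,  0.01])) (array([560.34,  90.13]), array([ 0.16,  0.07,  0.14, -0.03,  0.2 ,  0.09]))
(array([567.35,  90.8 ,   8.24]), array([-0.02,  0.05, -0.05, -0.  ,  0.04, -0.04,  0.01])) (array([567.97,  90.84]), array([-0.22,  0.  ,  0.02,  0.11,  0.13, -0.06, -0.2 ]))
112 279.61295 [567.5  89.8   0.6]
115 280.69986 [565.5  89.8   0. ]
118 280.74667 [5.635e+02 8.980e+01 5.000e-01]
121 282.39435 [561.5  89.8  -0.6]
124 279.49936 [559.6  89.8   3. ]
127 236.71135 [558.2  90.2  47.9]
130 235.27061 [556.5  90.3  49.9]
133 235.96986 [554.9  90.2  49.6]
```

The depth image confirms the bore. It reads z≈0 in the dark lens and z≈50 on the bright bed. The bore axis is about (+7.4, +0.7) from the plate hole. Next I'll look at the pin.

Run:
```python
from h import *
bot.move_to([486,-149,180],Q)
c=shoot('wrist','w2'); print(c['e'],bot.read_state()['clock'])
```

```text
[ 556.62021605 -147.98255275  303.19794162] 2.95
```

View pics/w2.png

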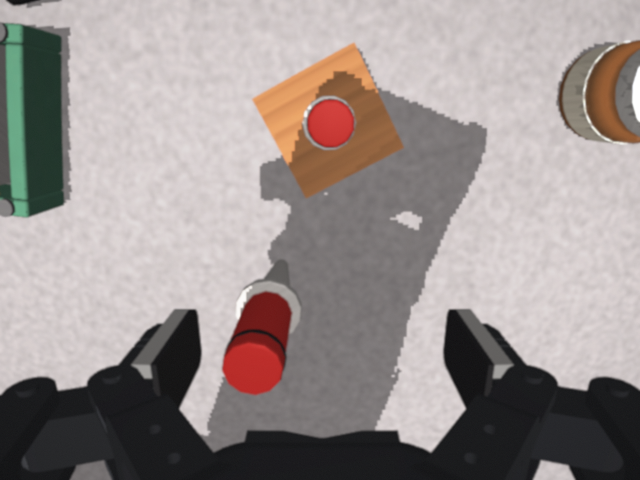

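Run:
```python
from h import *
c=load('w2')
im=c['image'];m=((im[...,2]>170)&(im[...,0]<80)&(im[...,1]<80)).astype('uint8')
_,l,st,ce=cv2.connectedComponentsWithStats(m)
i=l[123,330];print(ce[i],st[i]); p=atz(c,*ce[i],111);print(p,atd(c,330,123))
cr=im[90:160,285:375];cv2.imwrite('pics/w2c.png',cv2.resize(cr,None,fx=8,fy=8,interpolation=cv2.INTER_CUBIC))
for (u,v) in ((356,43),(403,147),(303,197),(253,99)): print(atz(c,u,v,60).round(1))
```

```text
[330.53130812 122.69621823] [ 309  100   44   46 1613]
[ 555.94181347 -151.83953498  111.        ] [ 555.81034013 -151.59937795  111.21763447]
[ 598.2 -166.5   60. ]
[ 542.4 -194.5   60. ]
[ 513.3 -136.9   60. ]
[ 568.8 -109.5   60. ]
```

View pics/w2c.png

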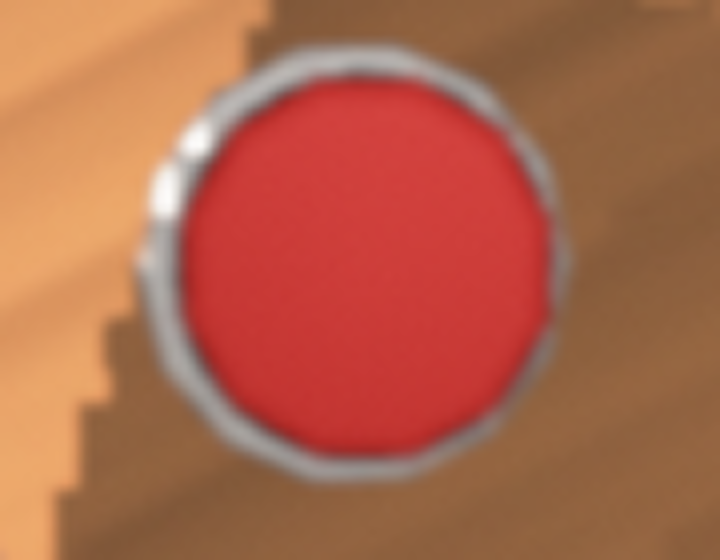

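Run:
```python
from h import *
bot.servo_line([555.9,-151.8,180])
print(bot.servo_line([555.9,-151.8,91],speed=80,until_force=15))
s=bot.read_state();print(s['ee_pos'],s['ft_force'])
bot.move_gripper(15,grip_force=100)
s=bot.read_state();print(s['grip_width'],s['ft_force'],s['ee_pos'],s['clock'])
shoot('wrist','w3');shoot('side','d3')
```

```text
False
[ 556.16014793 -151.88523504   91.54550588] [ 0.52752146 -0.41038946 -0.32716912]
20.036021788213983 [0.02683208 1.11092261 4.32467878] [ 556.06813553 -151.81742569   91.34785711] 5.45
```

View pics/w3.png

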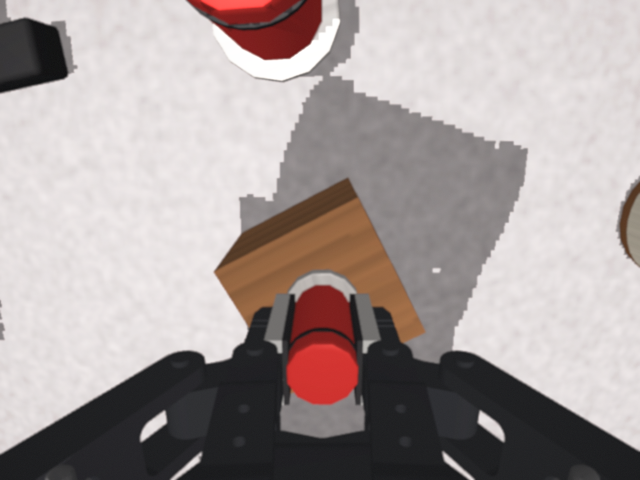

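Run:
```python
from h import *
print(bot.servo_line([555.9,-151.8,165],speed=60))
bot.servo_line([555.9,-151.8,190])
shoot('side','d4')
bot.servo_line([564.0,90.5,190],speed=150)
bot.dwell(.3)
c=shoot('wrist','w5');shoot('scene','s5');shoot('side','d5')
s=bot.read_state();print(s['ft_force'],s['moment'],s['ee_pos'],s['grip_width'],s['clock'])
for n,(x,y,w,h) in (('s5',(280,150,160,120)),('d5',(210,150,160,120))):
    im=load(n)['image'][y:y+h,x:x+w];cv2.imwrite(f'pics/{n}c.png',cv2.resize(im,None,fx=5,fy=5,interpolation=cv2.INTER_CUBIC))
```

```text
False
[-0.40503571  0.62047541 -1.02724339] [0.01348466 0.01819712 0.01956376] [563.99738794  90.45665889 189.99046641] 19.821574006521367 9.5167
```

View pics/w5.png

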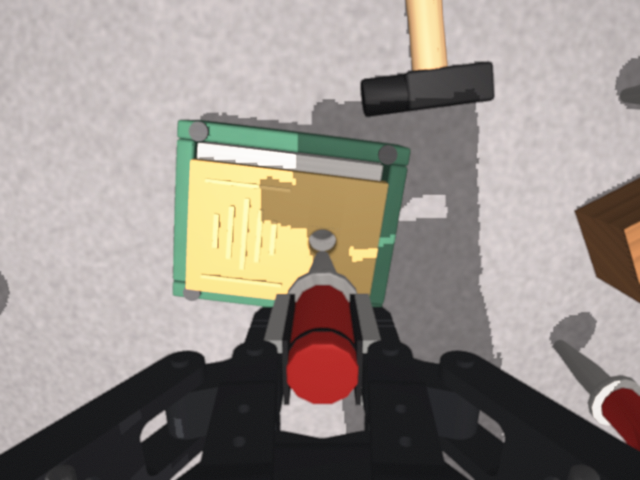

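View pics/s5c.png

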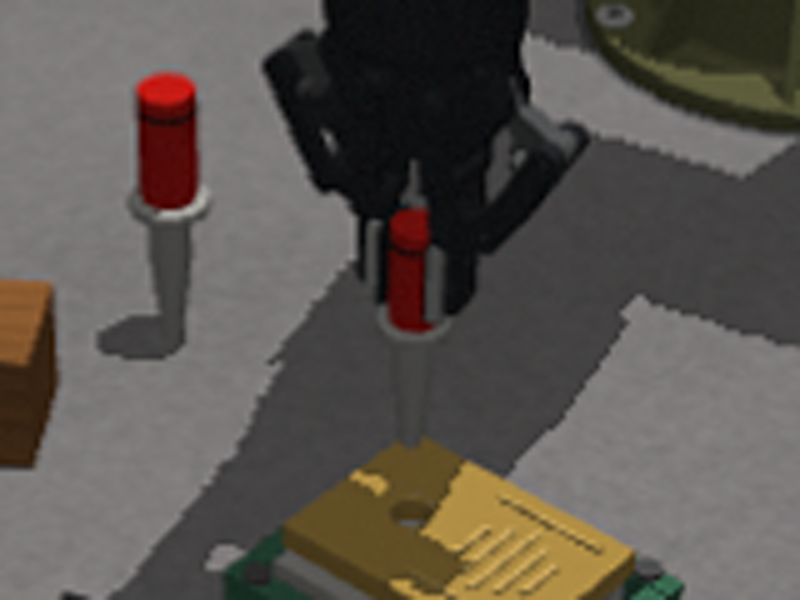

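View pics/d5c.png

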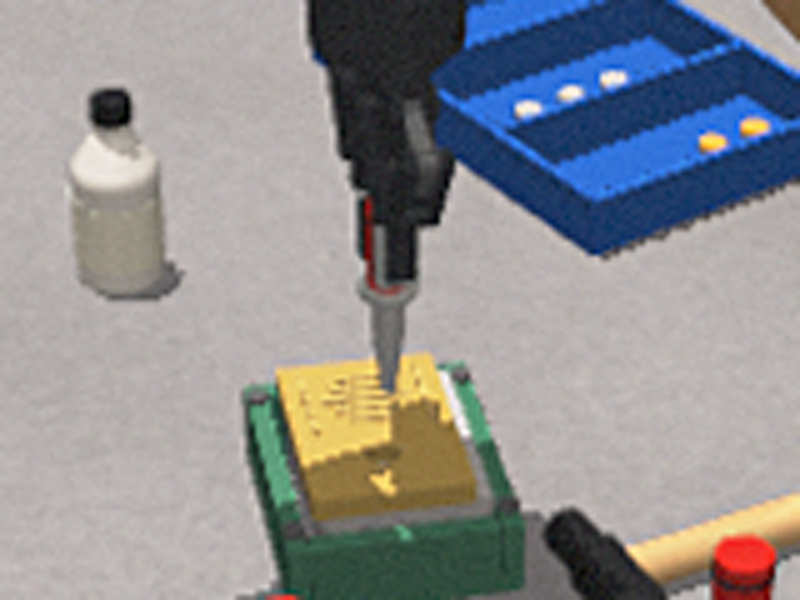

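Run:
```python
from h import *
c=load('w5')
def proj(p):
    f=240/np.tan(np.radians(c['fovy'])/2)
    v=c['R'].T@(np.array(p)-c['e']); x=v[:2]/v[2]; x=x*(1+c['k1']*(x@x)); return x*f+[c['cx'],c['cy']]
t=bot.read_state()['ee_pos']
for d in (89.35,53.35,31.35,26.35,-19.65): print(d,proj(t-[0,0,d]).round(1))
print('hole',proj([560.4,90.1,62]).round(1), proj([560.4+8.75,90.1,62]))
cv2.imwrite('pics/w5c.png',cv2.resize(c['image'][215:335,260:380],None,fx=5,fy=5,interpolation=cv2.INTER_CUBIC))
```

```text
89.35 [321.4 257.1]
53.35 [321.3 282.1]
31.35 [321.2 302.3]
26.35 [321.2 307.6]
-19.65 [321.  376.1]
hole [322.  243.2] [321.98446522 229.65872611]
```

View pics/w5c.png

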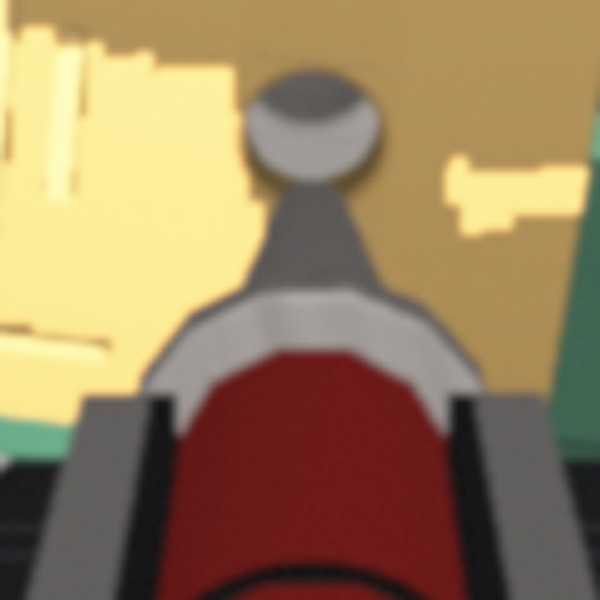

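Run:
```python
from h import *
X,Y=564.5,90.5
bot.servo_line([X,Y,157],speed=120)
bot.dwell(.2); b=bot.read_state()['ft_force']
r=bot.servo_line([X,Y,130],speed=25,until_force=4)
s=bot.read_state();print(b,r,s['ee_pos'],'tip',s['ee_pos'][2]-89.35,s['ft_force']-b,s['moment'],s['clock'])
```

```text
[ 0.19912071  0.71147731 -2.19509699] False [564.44751805  90.47000527 130.02843362] tip 40.678433615169524 [-2.20126737 -1.59586247  1.84984723] [-0.05699529  0.52870369  0.01601554] 11.375
```

The tip is 9 mm below the bed surface, so it is in the bore. Now I'll drag the plate gently towards the bore axis and lower compliantly.

```bash
cat >> h.py <<'E'
def rep(t=''):
    s=bot.read_state(); print(t,s['ee_pos'].round(2),'tip',round(s['ee_pos'][2]-89.35,1),'F',(s['ft_force']-[0.2,.7,-2]).round(1),'M',s['moment'].round(2),round(s['clock'],2)); return s
E
python3 - <<'E'
from h import *
for x in (565.5,566.5,567.5):
    r=bot.servo_line([x,90.7,130],speed=10,until_force=7); s=rep(r)
    if r: break
bot.dwell(.2); rep()
E
```

```text
False [565.48  90.58 129.98] tip 40.6 F [-2.8 -1.9  1.8] M [-0.35  0.67 -0.01] 11.62
False [566.51  90.6  129.94] tip 40.6 F [-2.6 -2.5  1.5] M [-0.45  0.63 -0.01] 11.88
False [567.55  90.65 129.96] tip 40.6 F [-3.7 -3.2  0.2] M [-0.52  0.7   0.05] 12.12
 [567.51  90.71 129.96] tip 40.6 F [-2.7 -3.5  1. ] M [-0.58  0.61  0.02] 12.32
```

Run:
```python
from h import *
p=np.array([567.5,90.7,130.])
for k in range(8):
    p[2]-=2
    r=bot.servo_line(p,speed=20,until_force=8); s=rep(r)
    F=s['ft_force']-[0.2,.7,-2]
    if r or F[2]>9: break
    L=F[:2]; d=np.sign(L)*np.clip(np.abs(L)-3.2,0,6)*0.12; p[:2]+=d
print(p)
```

```text
False [567.51  90.82 127.88] tip 38.5 F [-2.2 -2.6  0.7] M [-0.29  0.51  0.01] 12.57
False [567.48  90.77 125.82] tip 36.5 F [-1.5 -1.6  1. ] M [-0.17  0.45  0.03] 12.82
False [567.45  90.71 123.81] tip 34.5 F [-2.6 -0.9  0.5] M [-0.21  0.48 -0.03] 13.07
False [567.42  90.67 121.79] tip 32.4 F [-2.1 -1.7 -0.3] M [-0.26  0.5   0.02] 13.32
False [567.45  90.7  119.83] tip 30.5 F [-2.7 -3.   0.3] M [-0.25  0.47  0.02] 13.57
False [567.45  90.67 117.82] tip 28.5 F [-2.5 -2.4  1. ] M [-0.36  0.45 -0.  ] 13.82
False [567.46  90.65 115.84] tip 26.5 F [-2.5 -2.9  0.5] M [-0.44  0.48 -0.  ] 14.07
False [567.42  90.67 113.76] tip 24.4 F [-2.9 -2.6  0.6] M [-0.45  0.38  0.03] 14.32
[567.5  90.7 114. ]
```

Going smoothly with under 4 N. Continuing in smaller steps as the clearance shrinks.

Run:
```python
from h import *
p=np.array([567.5,90.7,114.])
for k in range(18):
    p[2]-=1
    r=bot.servo_line(p,speed=10,until_force=8); s=rep(r)
    F=s['ft_force']-[0.2,.7,-2]
    if r or F[2]>8: break
    L=F[:2]; d=np.sign(L)*np.clip(np.abs(L)-3.2,0,6)*0.12; p[:2]+=d
print(p)
```

```text
False [567.45  90.72 112.92] tip 23.6 F [-1.8 -3.   0.8] M [-0.51  0.46  0.03] 14.57
False [567.48  90.69 111.94] tip 22.6 F [-3.  -3.2  1.3] M [-0.51  0.51 -0.  ] 14.82
False [567.48  90.7  110.91] tip 21.6 F [-3.3 -3.   0.1] M [-0.47  0.45  0.02] 15.07
False [567.45  90.73 109.91] tip 20.6 F [-1.9 -2.7  0.8] M [-0.44  0.51 -0.01] 15.32
False [567.43  90.72 108.89] tip 19.5 F [-3.1 -3.2  1. ] M [-0.45  0.48  0.01] 15.57
False [567.46  90.71 107.9 ] tip 18.5 F [-2.2 -2.9  1.9] M [-0.47  0.46  0.03] 15.82
False [567.45  90.7  106.89] tip 17.5 F [-3.3 -3.1  0.5] M [-0.45  0.45  0.06] 16.07
False [567.44  90.72 105.91] tip 16.6 F [-2.3 -2.8 -0.2] M [-0.47  0.42  0.07] 16.32
False [567.44  90.7  104.89] tip 15.5 F [-3.  -3.9  0.9] M [-0.49  0.38  0.03] 16.57
False [567.44  90.66 103.9 ] tip 14.6 F [-1.2 -2.1  0.7] M [-0.38  0.43  0.  ] 16.82
False [567.47  90.6  102.91] tip 13.6 F [-2.1 -2.5  0.3] M [-0.43  0.37  0.03] 17.07
False [567.46  90.63 101.91] tip 12.6 F [-2.5 -3.5  0.9] M [-0.41  0.35 -0.02] 17.32
False [567.49  90.59 100.94] tip 11.6 F [-0.8 -2.5  0.7] M [-0.31  0.39  0.01] 17.57
False [567.47  90.58  99.94] tip 10.6 F [-1.1 -1.5  0.2] M [-0.31  0.32  0.01] 17.82
False [567.45  90.59  98.92] tip 9.6 F [-1.3 -1.6  1. ] M [-0.31  0.31 -0.03] 18.07
False [567.46  90.58  97.94] tip 8.6 F [-1.  -2.6  0.7] M [-0.36  0.22  0.02] 18.32
False [567.46  90.58  96.94] tip 7.6 F [-1.2 -1.8  1. ] M [-0.36  0.23  0.02] 18.57
False [567.46  90.57  95.92] tip 6.6 F [-1.8 -2.2  0.9] M [-0.33  0.22  0.01] 18.82
[567.46663747  90.58450973  96.        ]
```

Run:
```python
from h import *
p=np.array([567.46,90.58,96.])
r=bot.servo_line([567.46,90.58,91.5],speed=6,until_force=6); s=rep(r)
bot.dwell(.2);rep()
shoot('wrist','w6');shoot('side','d6');shoot('scene','s6')
for n,(x,y,w,h) in (('s6',(280,150,160,120)),('d6',(210,160,160,120))):
    im=load(n)['image'][y:y+h,x:x+w];cv2.imwrite(f'pics/{n}c.png',cv2.resize(im,None,fx=5,fy=5,interpolation=cv2.INTER_CUBIC))
```

```text
True [567.49  90.53  93.14] tip 3.8 F [-1.8 -1.5  8.3] M [-0.02  0.26  0.02] 19.37
 [567.51  90.53  93.18] tip 3.8 F [-1.2 -0.6  7.8] M [-0.07  0.26  0.01] 19.57
```

View pics/w6.png

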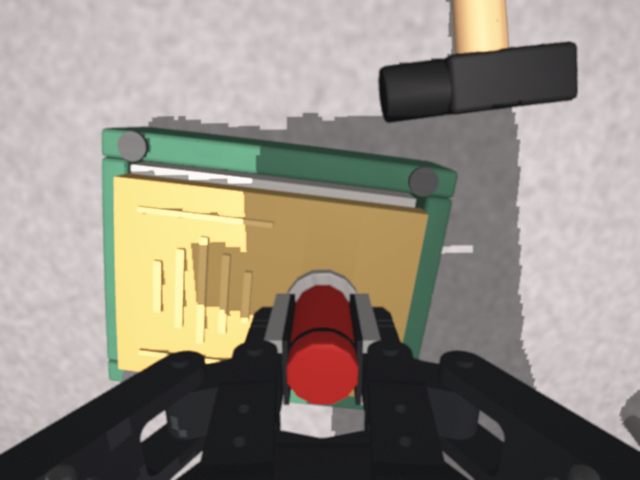

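View pics/d6c.png

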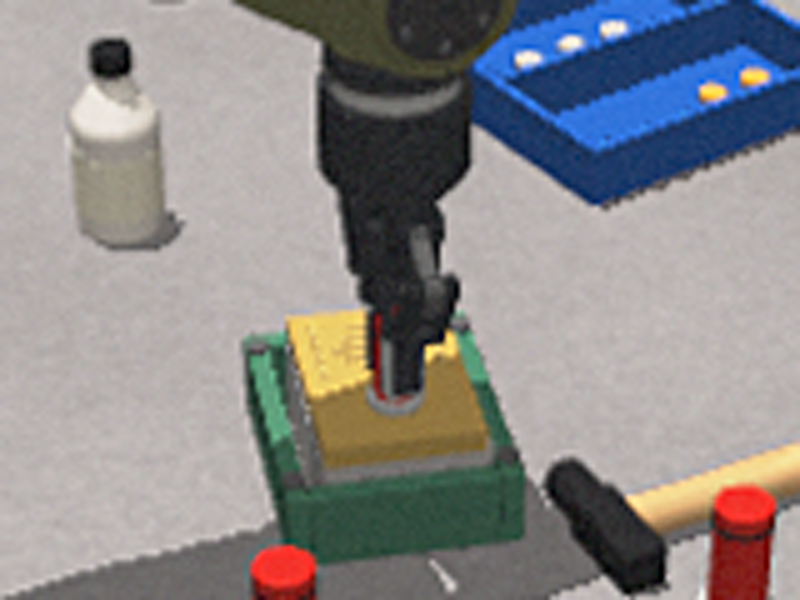

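Contact came at TCP z=93.1, against an expected 93.35, with the collar on the plate. Releasing now.

Run:
```python
from h import *
bot.move_gripper(60,grip_force=20); rep()
bot.servo_line([567.46,90.58,180],speed=100,until_force=15)
bot.servo_line([497,90,180],speed=150); bot.dwell(.2)
c=shoot('wrist','w7');shoot('side','d7');shoot('scene','s7');rep()
im=c['image'];m=((im[...,2]>150)&(im[...,0]<80)&(im[...,1]<80)).astype('uint8')
_,l,st,ce=cv2.connectedComponentsWithStats(m)
for i in range(1,len(st)):
    if st[i,4]>300: print(ce[i],st[i],atz(c,*ce[i],113).round(1),atd(c,*ce[i]).round(1))
for n,(x,y,w,h) in (('w7',(240,60,160,120)),('s7',(280,190,160,120)),('d7',(210,180,160,120))):
    im=load(n)['image'][y:y+h,x:x+w];cv2.imwrite(f'pics/{n}c.png',cv2.resize(im,None,fx=5,fy=5,interpolation=cv2.INTER_CUBIC))
```

```text
[566.97  90.34  92.45] tip 3.1 F [0.1 0.1 2. ] M [-0.01 -0.01 -0.04] 20.18
 [497.22  89.97 179.81] tip 90.5 F [-0.6 -1.   2.2] M [-0.02 -0.04 -0.07] 22.18
[320.38418079 129.41016949] [298  99  47  47 885] [564.3  90.5 113. ] [564.3  90.5 113.6]
```

View pics/w7c.png

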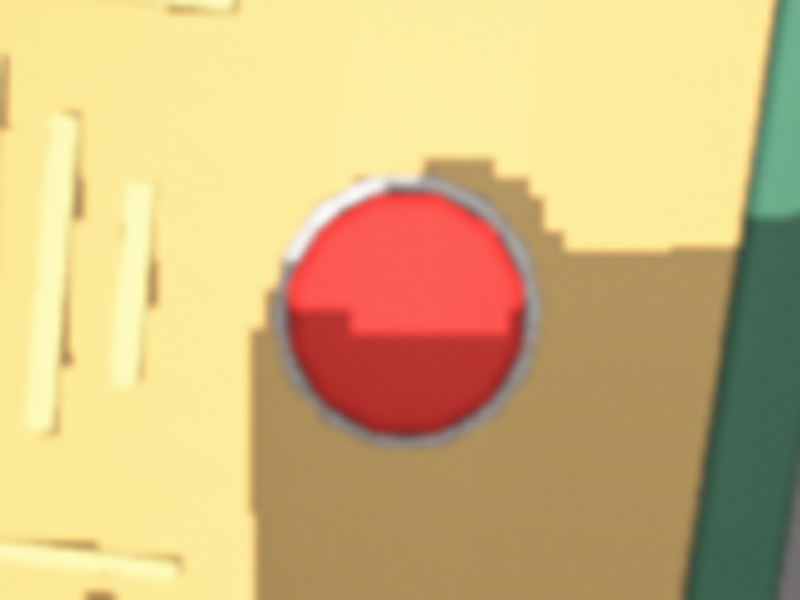

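View pics/s7c.png

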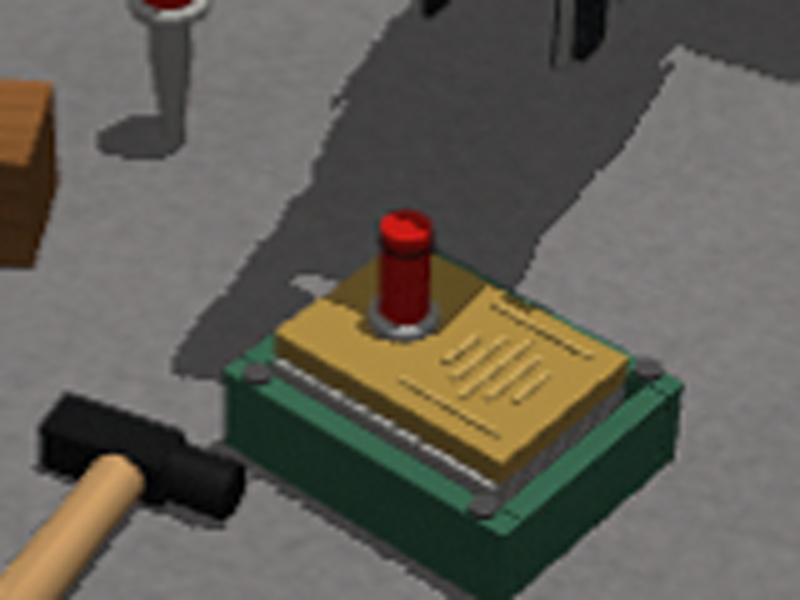

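View pics/d7c.png

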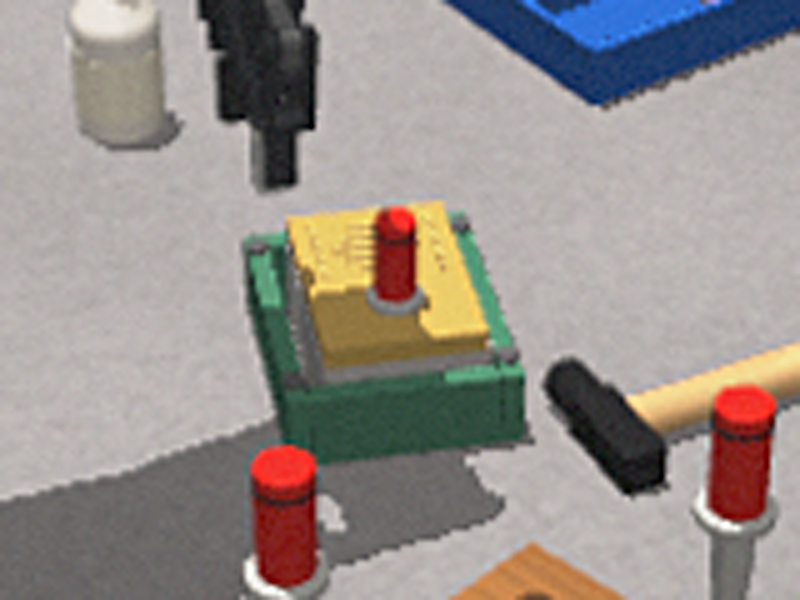

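View pics/s7.png

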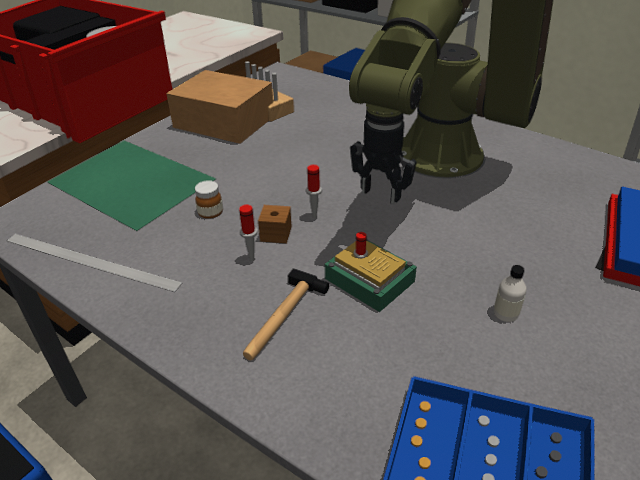

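Run:
```python
from h import *
c=load('w7')
def z(us,vs):
    q=np.array([atd(c,u,v) for u in us for v in vs]); A=np.c_[q[:,:2]-q[:,:2].mean(0),np.ones(len(q))]
    return np.linalg.lstsq(A,q[:,2],rcond=None)[0].round(3), q.mean(0).round(1)
print('top',z(range(310,333,2),range(111,134,2)))
print('plate',z(range(360,380,2),range(90,150,3)))
print('centre',atz(c,321,122,113))
```

```text
top (array([ 1.34000e-01, -4.20000e-02,  1.13846e+02]), array([567.5,  90.2, 113.8]))
plate (array([2.0000e-03, 8.0000e-03, 6.1671e+01]), array([569.1,  63.5,  61.7]))
centre [567.44166443  90.22897668 113.        ]
```

The depth fit hints that the handle top is about 1 mm high and slightly tilted. I'll check whether that is noise by running the same fit on the earlier picture, and take fresh frames.

Run:
```python
from h import *
def z(c,u0,v0,r):
    q=np.array([atd(c,u,v) for u in range(int(u0-r),int(u0+r)+1) for v in range(int(v0-r),int(v0+r)+1) if np.hypot(u-u0,v-v0)<r]); 
    A=np.c_[q[:,:2]-q[:,:2].mean(0),np.ones(len(q))]
    x,res,_,_=np.linalg.lstsq(A,q[:,2],rcond=None); return x.round(3), np.sqrt(res/len(q)).round(2),np.median(q[:,2]).round(2)
print('holder',z(load('w2'),330.5,122.7,17))
print('home',z(load('w7'),321,122,17))
for k in range(4):
    c=shoot('wrist',f'w8{k}'); print(k,z(c,321,122,17), 'plate',z(c,370,120,9))
```

```text
holder (array([1.10000e-02, 6.00000e-03, 1.10655e+02]), array([0.66]), np.float64(110.68))
home (array([ 5.90000e-02, -1.40000e-02,  1.13422e+02]), array([12.75]), np.float64(112.57))
0 (array([ 3.90000e-02, -1.00000e-02,  1.12987e+02]), array([9.04]), np.float64(112.58)) plate (array([4.0000e-03, 1.5000e-02, 6.1718e+01]), array([0.61]), np.float64(61.72))
1 (array([ 7.70000e-02, -1.70000e-02,  1.13893e+02]), array([15.6]), np.float64(112.61)) plate (array([-6.0000e-03,  3.3000e-02,  6.1736e+01]), array([0.64]), np.float64(61.78))
2 (array([ 5.4000e-02, -1.8000e-02,  1.1344e+02]), array([12.76]), np.float64(112.59)) plate (array([1.800e-02, 2.000e-03, 6.165e+01]), array([0.67]), np.float64(61.65))
3 (array([9.00000e-03, 2.00000e-03, 1.12561e+02]), array([0.66]), np.float64(112.55)) plate (array([-0.148,  4.342, 63.632]), array([15.4]), np.float64(61.72))
```

The tilt and height came from outlier pixels. The median height is 50.85 mm above the plate (nominal 51), and the clean frame shows no tilt. Handing in.

```bash
python3 -c "
from h import *
rep(); bot.finish_job()"
```

```text
[497.05  90.01 179.98] tip 90.6 F [-1.2 -1.5  2.3] M [-0.   -0.02  0.02] 22.38
the job is handed in; nothing more can be done
```

The pin is fully home in the bed, upright with its collar flat on the plate. I let go, backed the arm clear and handed the job in at about 22.4 s.

- **Pin:** I took the small pin out of the wooden holder and left the two larger look-alikes alone.
- **Finding the bore:** A wrist picture looking down through the plate hole showed the bore about 7.5 mm off in +x, and the depth image confirmed it. I lowered the tip there and it went in without landing on the bed first. I then drew the plate into line with the pin and lowered it in small force-checked steps.
- **Forces:** Readings stayed under about 5 N on the way down, and about 8 N when the collar touched the plate.
- **Last checks:** The collar touched with the tool at z = 93.1 mm, against 93.35 mm expected. The handle top measured 50.85 mm above the plate, against 51 mm nominal. The one clean depth frame showed about 0.5° of tilt, which is within noise.
- **Disagreements:** The first depth fit suggested the handle was about 1 mm high and tilted, but that came from stray depth pixels. The two fixed cameras disagreed by 5–8 mm on the pin and hole positions, so I used the wrist camera for both.
- **Other objects:** In the before and after pictures, nothing else on the bench appears to have moved.

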